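Clear the paddle and gather the thumb nuts in the tote corner

TASK

Hang the wooden modelling paddle that lies across the blue tote by its ring on the hook of the black stand, and let go of it. Then take the tote by its yellow corner grip and raise that corner so that all five brass nuts slide together into the corner diagonally opposite the grip; that low corner may stay resting on the bench, but nothing else may prop the tote. Finish while still gripping the tote and holding it clearly tilted, with the paddle still hanging and the other things on the bench left where they were.

Things in the scene. Friction and masses are not known exactly. Their poses are not given: they have to be found in the camera images.
- tote: Blue open tote, outside 170 x 140 x 55 mm (x, y, z), walls and floor 5 mm, 0.3 kg, loose. Origin: centre of underside. At its (+x, +y) corner a yellow upright fin, 12 mm thick, 36 mm long along the diagonal (39.5 deg from x), z 30 to 105 mm, points away from the robot, up to 55 deg either side. Opposite bottom outer corner: (-85, -70, 0) mm.
- tote_grip (a point): Grip point in the yellow fin, at (94, 77, 85) mm in the tote's frame, 122 mm from its centre along the diagonal, 20 mm below the fin's top; fingers close across the 12 mm thickness. Axes as the tote's.
- tote_corner (a point): Inner corner of the tote floor diagonally opposite the grip, at (-80, -65, 5) mm in the tote's frame: where the nuts must gather.
- nut0: Loose round brass thumb nut, 20 mm diameter, 12 mm high, about 25 g, lying flat on the tote floor; origin at the centre of its underside. Slides easily on the plastic (friction about 0.15): slides from about 10 deg of tilt, along a wall into the corner by about 20 to 25 deg.
- nut1: Loose round brass thumb nut, 20 mm diameter, 12 mm high, about 25 g, lying flat on the tote floor; origin at the centre of its underside. Slides easily on the plastic (friction about 0.15): slides from about 10 deg of tilt, along a wall into the corner by about 20 to 25 deg.
- nut2: Loose round brass thumb nut, 20 mm diameter, 12 mm high, about 25 g, lying flat on the tote floor; origin at the centre of its underside. Slides easily on the plastic (friction about 0.15): slides from about 10 deg of tilt, along a wall into the corner by about 20 to 25 deg.
- nut3: Loose round brass thumb nut, 20 mm diameter, 12 mm high, about 25 g, lying flat on the tote floor; origin at the centre of its underside. Slides easily on the plastic (friction about 0.15): slides from about 10 deg of tilt, along a wall into the corner by about 20 to 25 deg.
- nut4: Loose round brass thumb nut, 20 mm diameter, 12 mm high, about 25 g, lying flat on the tote floor; origin at the centre of its underside. Slides easily on the plastic (friction about 0.15): slides from about 10 deg of tilt, along a wall into the corner by about 20 to 25 deg.
- paddle: Modelling paddle, 177 mm overall, 60 g, lying flat across the tote's long rims, underside 55 mm above the bench. Origin: underside of the handle's middle, near the centre of mass, a good grip point. x runs along the handle to the steel ring, z up. Wooden handle 106 x 16 x 10 mm; darker blade 24 mm wide at the -x end reaches x = -91 mm.
- paddle_ring (a point): Centre of the paddle's rigid steel ring, at (68, 0, 3) mm in the paddle's frame: hole 28 mm, wire 6 mm thick, hole axis along the paddle's z.
- stand: Fixed black steel stand. Origin on the bench below the hook tip; x runs along the hook's arm to the post. Arm: round bar 8 mm thick, axis 215 mm up, from x = 0 (there it turns straight up; end nearer the robot) to a 16 mm post at x = 120 mm, 262 mm tall. Base plate x 50 to 190 mm, 120 wide, 12 high. A paddle threaded flat over the tip and let go swings down and hangs from the arm.
- hook_tip (a point): Top of the upturned hook tip, 249 mm above the bench, 8 mm thick, rising 34 mm above the arm's axis. Axes as the stand's.
- spray: Bystander: white bottle with blue cap, 68 mm diameter, 160 mm tall, origin at the centre of its underside.
- bowl: Bystander: small white bowl, 100 mm diameter, 45 mm high, origin at the centre of its underside.
- clay_block: Bystander: brown clay block 50 x 45 x 35 mm between tote and stand on the robot's side, origin at the centre of its underside.
- mug: Bystander: terracotta mug, 80 mm diameter, 90 mm high, origin at the centre of its underside.
- hammer: Bystander: hammer lying at the right side, about 250 mm long, origin in its handle.
Things that resemble listed ones, but are neither listed nor needed, are in the scene too. What is shaped like the paddle but orange or red is not meant.

How it is judged:
By the outcome, as a careful person would: the job done as asked, in the order asked, and still so for the second after the job is handed in, while the arm keeps its last pose, push and grip.
It also fails if it takes over 61 s, if anything falls off the work surface, if the arm or the gripper's body presses on something with over 40 N, if the wrist force passes 120 N, or if a joint passes its speed limit or range.

ROBOT

A 6-joint arm with a two-finger parallel gripper is mounted at the origin on the work surface. World frame = base frame: x ahead of the robot, y to its left, z up, the work surface at z = 0. Lengths are in m, angles in rad, forces in N, time in s.
With the tool pointing down it reaches from about 0.425 to 0.95 m from the base axis. Payload 3.5 kg.
Tool frame: the origin (TCP) lies at the centre of the arm's flange, where the gripper is bolted on; the fingertips stand 173 mm ahead of it and the grasp point (between the pads) lies 155 mm ahead of it (ctrl.grasp_offset is the z of the grasp point in the tool frame, in m); z points along the fingers, y is the line along which they close (so a half turn about z gives the same grasp; the last joint's range is limited). The gripper opens to 85 mm and grips with 20 to 120 N. Pads are 22 mm wide; open, the fingers measure 114 mm over their backs; the gripper's body (76 mm by 85 mm) begins 54 mm behind the grasp point. The pads swing forward as they close: fully open they stand 13 mm farther back than shut.
Start: joints at [-1.34, 0.286, 1.577, -0, 1.279, -0.15], TCP at [0.251, -0.627, 0.405] pointing down, gripper open.
Joint ranges: [-2.77, 2.77], [-0.9, 2.22], [0.21, 2.48], [-1.53, 4.67], [0.24, 2.81], [-2.84, 2.84]. Speed limits (rad/s): [2.79, 2.79, 3.14, 3.14, 3.14, 3.14].

INTERFACE

Orientations are given as a unit quaternion [w, x, y, z].
In Python, from workcell import ctrl, cams gives the robot as it stands. Calls block until the motion is done:
- ctrl.reach(position, orientation): joint-space move of the TCP to a pose.
- ctrl.movel(position, orientation=None, max_speed=0.15): straight line of the TCP; orientation=None keeps the orientation; max_speed is the mean speed in m/s.
- ctrl.move_j(angles): joint-space move.
- ctrl.command_gripper(opening, squeeze=None): finger opening in m; squeeze is the grip in N (None keeps the last); returns when the fingers have stopped.
- ctrl.dwell(seconds).
- ctrl.solve_ik(position, orientation): joint angles nearest the present ones, or None.
- cams.read_camera(name): name is "side" or "top" or "wrist"; returns the picture (384x512x3 uint8, red, green, blue); there is no depth.
- cams.camera_params(name): a dict with "fov_y" (degrees; the focal length in pixels is half the picture's height over the tangent of half this angle, whatever the lens; pixels are square), "cx", "cy" (the principal point, pixels), "xyz" and "rotation" of the camera in the world; the wrist camera has in their place "tool_from_camera" (4x4, takes a point from camera to tool coordinates, whose origin is the TCP and whose axes are the flange's). Camera axes: x right, y down, z forward; pixel columns grow to the right and rows downward; lengths in m; the calibration is good to about 2 mm. The wrist camera is an equidistant fisheye: a pixel r from the principal point sees the ray r / f radians off the axis. A picture is of the moment at which its call begins: read the wrist's pose just before it. camera_params takes no time and is no camera call.
A pose or a line that the arm cannot do raises ctrl.IKError and nothing moves.
- ctrl.finish_job(): hands the job in; it is judged then, once.
Trained networks look in the newest picture that a camera, given by its name, has taken for a name from the list of things; names that differ only in an ending like _2 or _b are one class to them, and where a whole thing is asked for, a point or a joint stands for the part that bears it (a point fixed in the world has none). Each returns a list of dicts, best first, with "p" (0 to 1); they miss things now and then, are a little off and sometimes report something else, mostly with a low value. They report only what shows in the picture. A call takes as long as a camera call. They do not tell look-alikes from the thing itself.
- cams.recognise(label, camera): "centre" ([column, row] in pixels, amid what is visible of it).
- cams.silhouettes(label, camera): "mask" (384x512 bool, what is visible of it) and "centre" ([column, row] in pixels, amid what is visible of it).
- cams.pinpoint(label, camera): "centre" ([column, row] in pixels: a listed point, or the origin of a listed thing).
Readings, each from a call of its own:
- ctrl.read_t(): time.
- ctrl.read_q(): joint angles.
- ctrl.read_qvel(): joint speeds.
- ctrl.read_tau(): joint torques, N m.
- ctrl.read_ee_pos(): TCP position.
- ctrl.read_eef_rot(): TCP orientation.
- ctrl.read_force(): force on the tool from outside, world axes, zero at the start.
- ctrl.read_ft_torque(): the same for the moment, N m.
- ctrl.read_grip_width(): finger opening in m.
- ctrl.read_grip_force(): force on a finger pad.
Only numpy, scipy, OpenCV 4.12 (cv2) and the standard library are available. Lean on these libraries where they do the work, as an engineer would, in place of code of your own. Each camera call takes 0.05 s, during which the arm holds its last target. There are 200 camera calls.

## Working session

There is one attempt and no reset: what is moved stays moved. The work goes in short steps, each a Python script; the robot and the scene stay as the last script left them, time stands still between calls to the robot, and variables do not carry over. Pictures are saved under pics/ and viewed, at most 10 in all, crops included, and the job is handed in when it is done.

```bash
mkdir -p pics; ls; python3 - <<'E'
from workcell import ctrl,cams
import cv2,numpy as np
for c in ["side","top"]:
    im=cams.read_camera(c); cv2.imwrite(f"pics/{c}0.png",im[:,:,::-1])
    p=cams.camera_params(c); print(c,p)
    for l in ["paddle","paddle_ring","tote","tote_grip","tote_corner","stand","hook_tip","clay_block","nut0"]:
        print(l,[(np.round(d["centre"],1).tolist(),round(d["p"],2)) for d in cams.pinpoint(l,c)][:6])
im=np.vstack([cv2.imread("pics/side0.png"),cv2.imread("pics/top0.png")])
print(cams.camera_params("wrist"),ctrl.read_t(),ctrl.read_ee_pos(),ctrl.read_eef_rot(),ctrl.grasp_offset)
E
```

```text
pics
side {'fov_y': 44.00507829407995, 'cx': 256.51553112461056, 'cy': 194.51810374898236, 'xyz': array([0.32585428, 0.94193709, 1.32156086]), 'rotation': array([ 0.03779603, -0.09067681,  0.93727594, -0.33445923])}
paddle [([312.7, 269.5], 0.81), ([265.2, 179.7], 0.74), ([302.3, 230.2], 0.7), ([346.3, 136.2], 0.68), ([345.9, 180.8], 0.66), ([193.8, 160.8], 0.61)]
paddle_ring [([219.2, 156.7], 0.7), ([334.8, 268.5], 0.69), ([279.4, 170.6], 0.65), ([347.0, 125.2], 0.55), ([327.9, 186.5], 0.47), ([265.4, 181.8], 0.41)]
tote [([270.3, 191.6], 0.59)]
tote_grip [([234.1, 171.5], 0.55)]
tote_corner [([296.7, 193.6], 0.61)]
stand [([242.0, 253.5], 0.84)]
hook_tip [([237.6, 205.8], 0.65)]
clay_block [([303.5, 225.9], 0.59), ([265.4, 195.8], 0.18)]
nut0 [([265.1, 193.2], 0.61), ([272.9, 200.6], 0.56), ([279.2, 181.5], 0.36), ([266.7, 174.1], 0.35)]
top {'fov_y': 50.75650547568561, 'cx': 262.0525671774828, 'cy': 193.6697994755794, 'xyz': array([ 0.36128221, -0.01274545,  1.55130891]), 'rotation': array([ 0.04242233, -0.697327  ,  0.71464238, -0.03495237])}
paddle [([222.0, 252.8], 0.78), ([327
[... 526 characters left out ...]
0, 223.3], 0.35)]
nut0 [([286.9, 202.9], 0.57), ([295.6, 182.5], 0.55), ([314.3, 189.6], 0.42), ([291.1, 198.6], 0.41), ([307.0, 202.9], 0.4)]
{'fov_y': 65.70646984690485, 'cx': 252.21953813999608, 'cy': 185.30828175062626, 'tool_from_camera': array([[-4.55771255e-04, -9.65944225e-01, -2.58749968e-01,
         6.42270200e-02],
       [ 9.99999764e-01, -5.73400475e-04,  3.79137168e-04,
         1.61130836e-04],
       [-5.14592713e-04, -2.58749734e-01,  9.65944258e-01,
         3.04882013e-02],
       [ 0.00000000e+00,  0.00000000e+00,  0.00000000e+00,
         1.00000000e+00]])} 1.0 [ 0.25090809 -0.62661456  0.40471729] [-7.13703756e-06  9.81925584e-01  1.89267399e-01 -1.28599528e-05] 0.1547
```

```bash
python3 - <<'E'
import cv2
a=cv2.imread("pics/side0.png")[80:310,120:400];b=cv2.imread("pics/top0.png")[90:300,180:440]
cv2.imwrite("pics/s1.png",cv2.resize(a,None,fx=2.6,fy=2.6,interpolation=3))
cv2.imwrite("pics/t1.png",cv2.resize(b,None,fx=2.8,fy=2.8,interpolation=3))
E
```

```text
(no output)
```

View pics/s1.png

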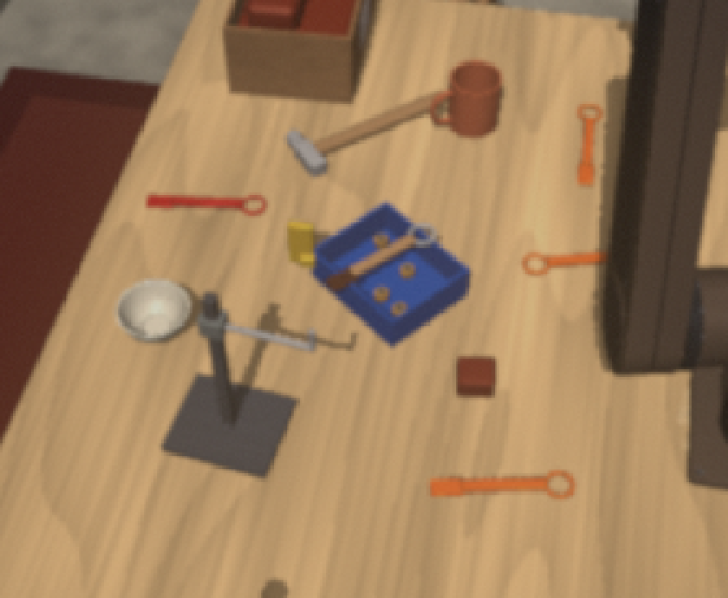

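View pics/t1.png

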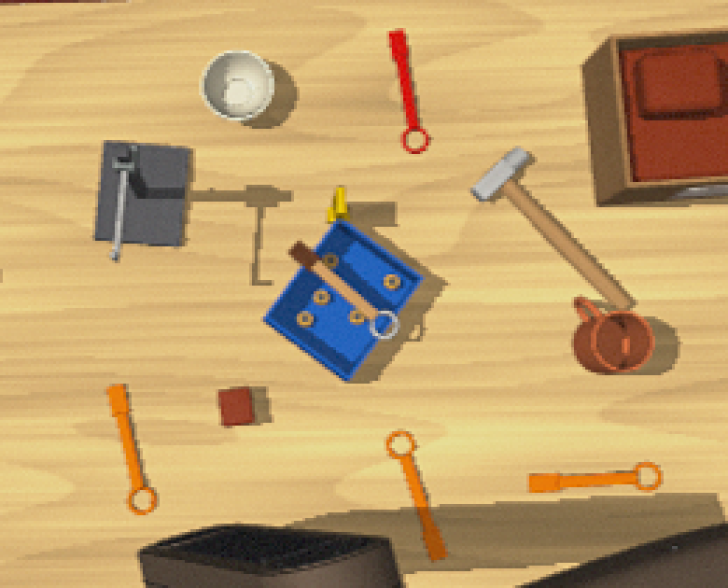

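The view shows the real paddle across the tote: mid-handle at side (268,178) and top (304,194), ring at side (282,170) and top (317,205), blade at top (288,180).
Look-alikes are:
- **Red:** top (325,120), side (200,158).
- **Orange:** top (226,250), (328,267) and (392,261).

I choose the brown one with a steel ring. The crop confirms it.

```bash
cat > h.py <<'E'
from workcell import ctrl,cams
import numpy as np,cv2
from scipy.spatial.transform import Rotation as R
from scipy.optimize import least_squares
def rot(q): return R.from_quat(np.r_[q[1:],q[0]])
def quat(r): q=r.as_quat(); return np.r_[q[3],q[:3]]
def cam(name,pose=None):
    p=cams.camera_params(name); f=192/np.tan(np.radians(p["fov_y"]/2))
    if name=="wrist":
        T=p["tool_from_camera"]; o,q=pose; r=rot(q)
        return dict(f=f,cx=p["cx"],cy=p["cy"],o=np.array(o)+r.apply(T[:3,3]),M=r.as_matrix()@T[:3,:3],fish=True)
    return dict(f=f,cx=p["cx"],cy=p["cy"],o=np.array(p["xyz"]),M=rot(p["rotation"]).as_matrix(),fish=False)
def wpose(): return ctrl.read_ee_pos(),ctrl.read_eef_rot()
def proj(c,X):
    v=(np.atleast_2d(X)-c["o"])@c["M"]; n=np.hypot(v[:,0],v[:,1])
    s=np.arctan2(n,v[:,2])/np.maximum(n,1e-9) if c["fish"] else 1/v[:,2]
    return v[:,:2]*(s*c["f"])[:,None]+[c["cx"],c["cy"]]
def ray(c,px):
    d=(np.array(px)-[c["cx"],c["cy"]])/c["f"]; n=np.linalg.norm(d)
    v=np.r_[d/max(n,1e-9)*np.sin(n),np.cos(n)] if c["fish"] else np.r_[d,1]
    v=c["M"]@v; return v/np.linalg.norm(v)
def tri(obs):  # [(cam,px)]
    A=[];b=[]
    for c,px in obs:
        d=ray(c,px); P=np.eye(3)-np.outer(d,d); A.append(P); b.append(P@c["o"])
    X=np.linalg.lstsq(np.vstack(A),np.hstack(b),rcond=None)[0]
    return X, max(np.linalg.norm(P@X-q) for P,q in zip(A,b))
def onz(c,px,z):
    d=ray(c,px); return c["o"]+d*(z-c["o"][2])/d[2]
def down(yaw): # tool z down, tool y along world angle yaw
    y=np.array([np.cos(yaw),np.sin(yaw),0]); z=np.array([0,0,-1.]); return R.from_matrix(np.c_[np.cross(y,z),y,z])
def det(l,c,k=4): return [(np.array(d["centre"]),round(d["p"],2)) for d in cams.pinpoint(l,c)][:k]
E
python3 - <<'E'
from h import *
s,t=cam("side"),cam("top")
for n,a,b in [("paddle",(265.2,179.7),(301.9,197.9)),("paddleEye",(268,178.5),(304,193.6)),("ring",(279.4,170.6),(317.6,207.3)),("ringEye",(282.7,170.4),(317.1,205.2)),("tote",(270.3,191.6),(301.1,198.6)),("grip",(234.1,171.5),(299.8,163.1)),("corner",(296.7,193.6),(307.3,222.5)),("stand",(242,253.5),(228,189)),("hook",(237.6,205.8),(217.1,179.5)),("clay",(303.5,225.9),(261.7,236.4))]:
    X,e=tri([(s,a),(t,b)]); print(n,X.round(3),round(e,4))
for n,px in [("bladeEnd",(285.5,178)),("ring",(317.1,205.2)),("mid",(304,193.6))]: print(n,onz(t,px,.06).round(3))
print("toterim",[onz(t,p,.055).round(3) for p in [(274,205),(305,226),(330,186),(300,169)]])
print("hook xy at .249",onz(t,(217.1,179.5),.249), onz(t,(221,182),.249),"post",onz(t,(225,145),.262))
E
```

```text
paddle [ 0.515 -0.146  0.055] 0.0089
paddleEye [ 0.519 -0.155  0.053] 0.0033
ring [ 0.477 -0.204  0.049] 0.0062
ringEye [ 0.474 -0.202  0.054] 0.0036
tote [ 0.508 -0.149 -0.011] 0.0022
grip [ 0.634 -0.141  0.081] 0.001
corner [ 0.414 -0.171 -0.027] 0.0034
stand [ 0.552  0.133 -0.004] 0.0024
hook [0.552 0.143 0.262] 0.0011
clay [0.367 0.007 0.026] 0.0013
bladeEnd [ 0.582 -0.088  0.06 ]
ring [ 0.477 -0.201  0.06 ]
mid [ 0.522 -0.154  0.06 ]
toterim [array([ 0.483, -0.042,  0.055]), array([ 0.402, -0.154,  0.055]), array([ 0.548, -0.252,  0.055]), array([ 0.615, -0.143,  0.055])]
hook xy at .249 [0.55464981 0.14444977 0.249     ] [0.54611569 0.13185207 0.249     ] post [0.66534361 0.11583771 0.262     ]
```

```bash
python3 - <<'E'
from h import *
d=np.radians
yaw=d(-133-90); g=down(yaw)
q1=ctrl.solve_ik([.52,-.155,.33],quat(g)); print("grasp",q1)
st=d(-13); tip=np.array([.553,.144,0])
for s in (0,60,-60,90,-90):
    a=st+d(s); p=tip-.068*np.r_[np.cos(a),np.sin(a),0]+[0,0,.39]
    print(s,ctrl.solve_ik(p,quat(down(a-d(90)))))
t0=ctrl.read_t()
ctrl.reach([.50,-.155,.37],quat(g)); print("dt",ctrl.read_t()-t0)
obs={}
for k,off in enumerate([(0,0),(.05,.06)]):
    if k: ctrl.movel([.50+off[0],-.155+off[1],.37])
    P=wpose(); c=cam("wrist",P); im=cams.read_camera("wrist"); cv2.imwrite(f"pics/w{k}.png",im[:,:,::-1])
    print(P)
    for l in ["paddle","paddle_ring","tote_grip","tote_corner","tote"]:
        r=det(l,"wrist",3); obs.setdefault(l,[]).append((c,r))
        print(k,l,[(x.round(1).tolist(),p,onz(c,x,.055).round(3)) for x,p in r])
for l,o in obs.items():
    if o[0][1] and o[1][1]: X,e=tri([(c,r[0][0]) for c,r in o]); print(l,X.round(4),round(e,4))
print(ctrl.read_t())
E
```

```text
grasp None
0 [ 1.17973066e-01 -6.38758174e-02  1.98624877e+00 -4.44089210e-16
  1.21921970e+00  1.91566220e+00]
60 [-1.31070332e-02 -5.63727053e-02  1.97912225e+00 -4.44089210e-16
  1.21884311e+00  7.37384545e-01]
-60 None
90 [-4.32152426e-02  8.62107558e-03  1.91542477e+00 -4.44089210e-16
  1.21754681e+00  1.83677560e-01]
-90 [ 1.87064323e-01  1.48393316e-01  1.76651493e+00 -4.44089210e-16
  1.22668441e+00 -2.72763553e+00]Traceback (most recent call last):
  File "<stdin>", line 10, in <module>
workcell.IKError: the arm cannot take that pose within its joint ranges
```

```bash
python3 - <<'E'
from h import *
d=np.radians
g=down(d(-133+90))
t0=ctrl.read_t()
ctrl.reach([.50,-.155,.37],quat(g)); print("dt",ctrl.read_t()-t0,ctrl.read_q())
obs={}
for k,off in enumerate([(0,0),(.05,-.06)]):
    if k: ctrl.movel([.50+off[0],-.155+off[1],.37])
    P=wpose(); c=cam("wrist",P); im=cams.read_camera("wrist"); cv2.imwrite(f"pics/w{k}.png",im[:,:,::-1])
    for l in ["paddle","paddle_ring","tote_grip","tote_corner","tote"]:
        r=det(l,"wrist",3); obs.setdefault(l,[]).append((c,r))
        print(k,l,[(x.round(1).tolist(),p,onz(c,x,.058).round(3)) for x,p in r])
for l,o in obs.items():
    if o[0][1] and o[1][1]: X,e=tri([(c,r[0][0]) for c,r in o]); print(l,X.round(4),round(e,4))
print(ctrl.read_t())
E
```

```text
dt 1.9333 [-4.95900900e-01 -1.70532761e-02  1.97867278e+00 -2.77435638e-04
  1.17942664e+00  2.55829472e-01]
0 paddle [([166.8, 321.5], 0.97, array([ 0.292, -0.22 ,  0.058])), ([16.8, 103.9], 0.89, array([0.357, 0.099, 0.058])), ([266.8, 155.8], 0.88, array([ 0.523, -0.152,  0.058]))]
0 paddle_ring [([3.8, 145.5], 0.87, array([0.301, 0.085, 0.058])), ([440.1, 102.6], 0.82, array([ 0.703, -0.235,  0.058])), ([187.0, 288.8], 0.77, array([ 0.353, -0.203,  0.058]))]
0 tote_grip [([355.8, 76.4], 0.97, array([ 0.64 , -0.153,  0.058])), ([429.1, 263.1], 0.33, array([ 0.585, -0.389,  0.058]))]
0 tote_corner [([195.3, 211.6], 0.81, array([ 0.431, -0.145,  0.058])), ([93.1, 147.8], 0.74, array([ 0.398, -0.02 ,  0.058]))]
0 tote [([282.6, 109.9], 0.72, array([ 0.563, -0.13 ,  0.058])), ([254.9, 154.0], 0.63, array([ 0.515, -0.143,  0.058]))]
1 paddle [([187.5, 143.6], 0.91, array([ 0.525, -0.149,  0.058])), ([419.0, 54.8], 0.58, array([ 0.764, -0.238,  0.058])), ([273.9, 59.1], 0.32, array([ 0.639, -0.147,  0.058]))]
1 paddle_ring [([391.9, 90.4], 0.98, array([ 0.711, -0.246,  0.058])), ([190.9, 212.9], 0.95, array([ 0.476, -0.201,  0.058]))]
1 tote_grip [([269.6, 58.8], 0.93, array([ 0.637, -0.144,  0.058]))]
1 tote_corner [([136.4, 202.6], 0.77, array([ 0.44 , -0.153,  0.058])), ([188.8, 215.9], 0.37, array([ 0.472, -0.202,  0.058]))]
1 tote [([187.6, 142.9], 0.91, array([ 0.525, -0.149,  0.058])), ([191.1, 217.2], 0.62, array([ 0.473, -0.204,  0.058])), ([49.8, 141.3], 0.24, array([ 0.41 , -0.03 ,  0.058]))]
paddle [ 0.5698 -0.1368  0.3377] 0.0377
paddle_ring [ 0.5788 -0.1477  0.3862] 0.0085
tote_grip [ 0.6312 -0.1476  0.0874] 0.0011
tote_corner [ 0.4104 -0.151   0.0051] 0.0007
tote [ 0.5511 -0.1392  0.1365] 0.0166
4.2
```

View pics/w1.png

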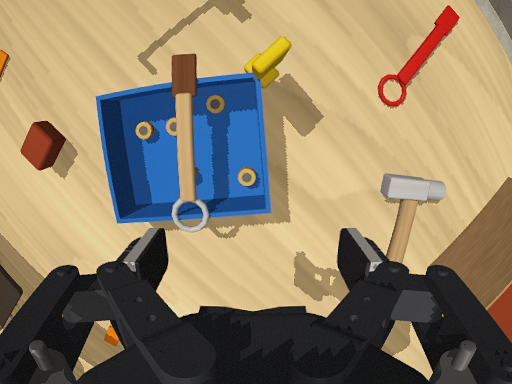

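The wrist view shows the brown paddle with handle origin at (187,144), ring at (190,213) and blade end at (184,56). The yellow fin is at (270,60), and the paddle is clear to grasp.

```bash
python3 - <<'E'
from h import *
d=np.radians
g=down(d(-133+90))
Ts=[cam("wrist",([.50,-.155,.37],quat(g))),cam("wrist",([.55,-.215,.37],quat(g)))]
X,e=tri([(Ts[0],(266.8,155.8)),(Ts[1],(187.5,143.6)),(cam("top"),(304,193.6)),(cam("side"),(268,178.5))]); print("paddle tri",X,e)
X2,e2=tri([(Ts[0],(266.8,155.8)),(Ts[1],(187.5,143.6))]); print(X2,e2)
b=onz(Ts[1],(184,56),.062); r=onz(Ts[1],(190.9,212.9),.058)
v=r-b; a=np.arctan2(v[1],v[0]); print("blade",b,"ring",r,np.linalg.norm(v),np.degrees(a))
u=np.r_[np.cos(a),np.sin(a)]
o=r[:2]-.068*u; print("origin from ring",o)
o=(o+X2[:2])/2
z=min(max(X2[2],.055),.06)+.004
g=down(a+np.pi/2); G=ctrl.grasp_offset
ctrl.command_gripper(.055,30)
ctrl.reach([*o,.30],quat(g))
ctrl.movel([*o,z+G],quat(g),.12); print(ctrl.read_force())
ctrl.command_gripper(0,30); print("w",ctrl.read_grip_width(),ctrl.read_grip_force(),"z",z)
ctrl.movel([*o,.44],quat(g),.25); print("w",ctrl.read_grip_width(),ctrl.read_grip_force(),ctrl.read_t())
np.save("a.npy",[a,*o,z])
E
```

```text
paddle tri [ 0.52098404 -0.15250623  0.0538869 ] 0.00547400575933986
[ 0.52333232 -0.1506147   0.05597357] 0.001382585203831614
blade [ 0.58165479 -0.08738744  0.062     ] ring [ 0.47638511 -0.20159586  0.058     ] 0.15537460643824386 -132.6677866654183
origin from ring [ 0.52247187 -0.15159575]
[-0.02486817 -0.56051588 -0.14690366]
w 0.015312096535027145 30.722628235816956 z 0.05997357478581762
w 0.015146389510979014 30.262051820755005 7.425
```

```bash
python3 - <<'E'
from h import *
d=np.radians
a=d(-13); u=np.r_[np.cos(a),np.sin(a)]; n=np.r_[-u[1],u[0]]; tip=np.r_[.553,.144]
g=down(a+np.pi/2)
obs={}
for k,s in enumerate([-.06,.06]):
    p=[*(tip-.13*u+s*n),.46]
    (ctrl.reach if k==0 else ctrl.movel)(p,quat(g)); print(ctrl.read_t())
    P=wpose(); c=cam("wrist",P); im=cams.read_camera("wrist"); cv2.imwrite(f"pics/k{k}.png",im[:,:,::-1])
    for l in ["hook_tip","stand","paddle_ring"]:
        r=det(l,"wrist",3); obs.setdefault(l,[]).append((c,r))
        print(k,l,[(x.round(1).tolist(),p) for x,p in r])
for l,o in obs.items():
    if o[0][1] and o[1][1]: X,e=tri([(c,r[0][0]) for c,r in o]); print(l,X.round(4),round(e,4))
a_=cv2.imread("pics/k0.png");b_=cv2.imread("pics/k1.png"); cv2.imwrite("pics/k.png",cv2.resize(np.hstack([a_,b_]),(800,300),interpolation=cv2.INTER_AREA))
s,t=cam("side"),cam("top")
print("arm/post dir check", tri([(s,(237.6,205.8)),(t,(217.1,179.5))]))
E
```

```text
8.8417
0 hook_tip []
0 stand []
0 paddle_ring [([48.6, 144.4], 0.77), ([236.9, 42.7], 0.62)]
9.9917
1 hook_tip []
1 stand []
1 paddle_ring [([155.4, 47.3], 0.97), ([1.7, 150.8], 0.48)]
paddle_ring [0.3904 0.2753 0.5851] 0.0307
arm/post dir check (array([0.55164817, 0.142793  , 0.26192225]), np.float64(0.0010739932658731684))
```

View pics/k.png

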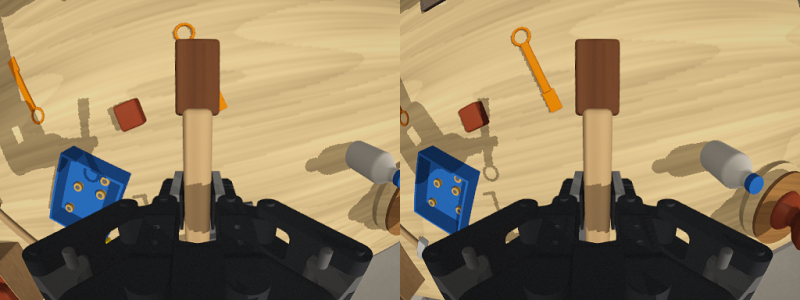

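The wrist camera faces away from the stand. The views show only the blade and handle at (197,100), held straight, so I'll flip the wrist half a turn to see the hook.

```bash
python3 - <<'E'
from h import *
d=np.radians
a=d(-13); u=np.r_[np.cos(a),np.sin(a)]; n=np.r_[-u[1],u[0]]; tip=np.r_[.55,.138]
g=down(a-np.pi/2)
obs={}; im2=[]
for k,s in enumerate([.075,-.075]):
    p=[*(tip-.13*u+s*n),.46]
    (ctrl.reach if k==0 else ctrl.movel)(p,quat(g)); print(ctrl.read_t())
    P=wpose(); c=cam("wrist",P); im=cams.read_camera("wrist"); cv2.imwrite(f"pics/m{k}.png",im[:,:,::-1]); im2.append(im[:,:,::-1]); np.save(f"m{k}.npy",np.r_[P[0],P[1]])
    for l in ["hook_tip","stand"]:
        r=det(l,"wrist",3); obs.setdefault(l,[]).append((c,r))
        print(k,l,[(x.round(1).tolist(),p) for x,p in r])
for l,o in obs.items():
    if o[0][1] and o[1][1]: X,e=tri([(c,r[0][0]) for c,r in o]); print(l,X.round(4),round(e,4))
A=cv2.imread("pics/side0.png")[170:270,170:270];B=cv2.imread("pics/top0.png")[125:195,200:270]
z=lambda x:cv2.resize(x,(300,300),interpolation=3)
cv2.imwrite("pics/m.png",np.vstack([np.hstack([cv2.resize(i,(400,300),interpolation=cv2.INTER_AREA) for i in im2]),np.hstack([z(A),z(B),np.zeros((300,200,3),np.uint8)])]))
E
```

```text
12.8583
0 hook_tip [([377.0, 12.7], 0.58)]
0 stand []
14.1583
1 hook_tip [([138.9, 11.9], 0.86)]
1 stand []
hook_tip [0.5485 0.1336 0.2521] 0.0003
```

View pics/m.png

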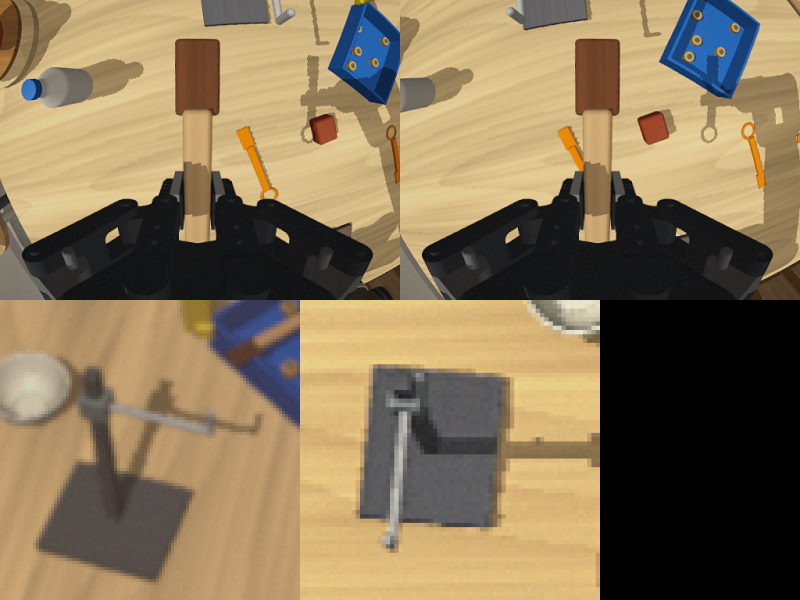

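The wrist views show the hook tip at (377,13) and (139,12), which triangulates to (0.548, 0.134, 0.252). The top crop gives tip (220.5,182) and post (225,145), so the arm direction is about -9°.

```bash
cat >> h.py <<'E'
A_ST=np.radians(-9); U=np.r_[np.cos(A_ST),np.sin(A_ST)]; TIP=np.r_[.5475,.1335]; GH=down(A_ST+np.pi/2)
def pose_h(back,gz): return [*(TIP-(.068+back)*U),gz+ctrl.grasp_offset]
E
python3 - <<'E'
from h import *
ctrl.reach(pose_h(.06,.30),quat(GH)); print(ctrl.read_t())
ctrl.movel(pose_h(0,.275),quat(GH),.12); print(ctrl.read_t())
cs={c:cam(c) for c in("side","top")}; o=[];ims=[]
ring=np.r_[TIP,.273]; tip=np.r_[TIP,.249]
for c in cs:
    im=cams.read_camera(c)[:,:,::-1].copy()
    e=proj(cs[c],ring)[0]; print(c,"exp ring",e.round(1),"tip",proj(cs[c],tip)[0].round(1))
    r=[x for x in det("paddle_ring",c,8) if np.linalg.norm(x[0]-e)<15]; h=[x for x in det("hook_tip",c,8)]
    print(r,h); 
    if r:o.append((cs[c],r[0][0]))
    x,y=e.astype(int); ims.append(cv2.resize(im[y-40:y+40,x-40:x+40],(400,400),interpolation=3))
cv2.imwrite("pics/h0.png",np.hstack(ims))
if len(o)==2: print(tri(o),"want",ring)
E
```

```text
16.9
17.5917
side exp ring [239.2 201. ] tip [239.5 206.2]
[(array([239.6, 203.3]), 0.5)] [(array([238.6, 205.7]), 0.93), (array([304.9, 226.9]), 0.58)]
top exp ring [219.6 180.5] tip [220.5 181.6]
[(array([216.8, 179.5]), 0.64)] [(array([217.5, 180.6]), 0.83)]
(array([0.5476965 , 0.14210357, 0.27408593]), np.float64(0.003225149401013994)) want [0.5475 0.1335 0.273 ]
```

View pics/h0.png

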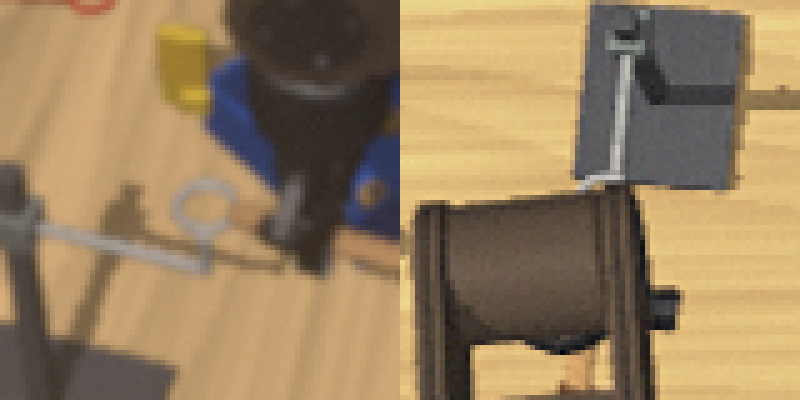

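The side crop shows the ring centred at (240,202.6) over the tip at about (239.5,207). It sits about 5 mm to +y, and the top crop agrees, with the ring arc left of the arm. I'll shift and thread.

```bash
python3 - <<'E'
from h import *
s=np.r_[0,-.0045,0]
ctrl.movel(np.array(pose_h(0,.275))+s,quat(GH),.08)
f0=ctrl.read_force()
for z in (.262,.253,.245,.237,.230):
    ctrl.movel(np.array(pose_h(0,z))+s,quat(GH),.06); f=ctrl.read_force()-f0; print(z,f.round(2))
    if np.linalg.norm(f)>5: break
cs={c:cam(c) for c in("side","top")}; ims=[]
for c in cs:
    im=cams.read_camera(c)[:,:,::-1].copy()
    x,y=proj(cs[c],np.r_[TIP,.23])[0].astype(int); ims.append(cv2.resize(im[y-25:y+25,x-25:x+25],(400,400),interpolation=3))
cv2.imwrite("pics/h1.png",np.hstack(ims)); print(ctrl.read_t())
E
```

```text
0.262 [ 0.05 -0.46 -0.65]
0.253 [ 0.48 -0.95 -0.05]
0.245 [-0.13  0.52 -0.5 ]
0.237 [0.86 0.41 0.39]
0.23 [-0.61 -0.52  0.16]
19.7417
```

View pics/h1.png

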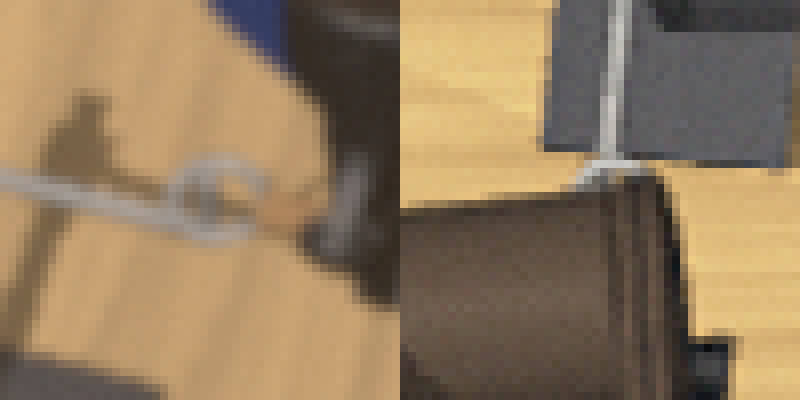

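The side crop shows the tip inside the ring at (205,190), and there was no contact force on the way down. Releasing now.

```bash
python3 - <<'E'
from h import *
ctrl.command_gripper(.05,30)
p,q=wpose(); ctrl.movel([p[0],p[1],.46],q,.2)
ctrl.movel([p[0]-.05,p[1]-.15,.46],q,.25)
ims=[]
for c in ("side","top"):
    C=cam(c); im=cams.read_camera(c)[:,:,::-1].copy()
    x,y=proj(C,np.r_[TIP,.2])[0].astype(int); ims.append(cv2.resize(im[y-40:y+40,x-40:x+40],(400,400),interpolation=3))
    for l in ("tote_grip","tote_corner","paddle","paddle_ring","tote"): print(c,l,[(a.round(1).tolist(),b) for a,b in det(l,c,7)])
cv2.imwrite("pics/h2.png",np.hstack(ims)); print(ctrl.read_t())
E
```

```text
side tote_grip [([233.9, 170.4], 0.81)]
side tote_corner [([295.5, 193.0], 0.96)]
side paddle [([216.7, 226.1], 0.72), ([314.2, 268.2], 0.69), ([195.6, 156.9], 0.49), ([344.2, 178.9], 0.45), ([343.6, 134.1], 0.43)]
side paddle_ring [([335.6, 265.7], 0.74), ([330.5, 185.0], 0.7), ([216.4, 155.6], 0.55), ([220.6, 212.9], 0.53), ([347.7, 125.4], 0.53)]
side tote [([267.6, 191.6], 0.91)]
top tote_grip [([300.4, 160.5], 0.93)]
top tote_corner [([306.2, 222.0], 0.69)]
top paddle [([224.8, 177.6], 0.68), ([325.5, 123.1], 0.66), ([327.6, 264.8], 0.54), ([223.8, 249.7], 0.53), ([388.9, 262.7], 0.47)]
top paddle_ring [([323.3, 247.6], 0.78), ([224.3, 168.2], 0.69), ([323.4, 138.4], 0.69), ([413.1, 259.4], 0.51), ([231.3, 268.1], 0.45)]
top tote [([301.9, 199.5], 0.55)]
22.075
```

View pics/h2.png

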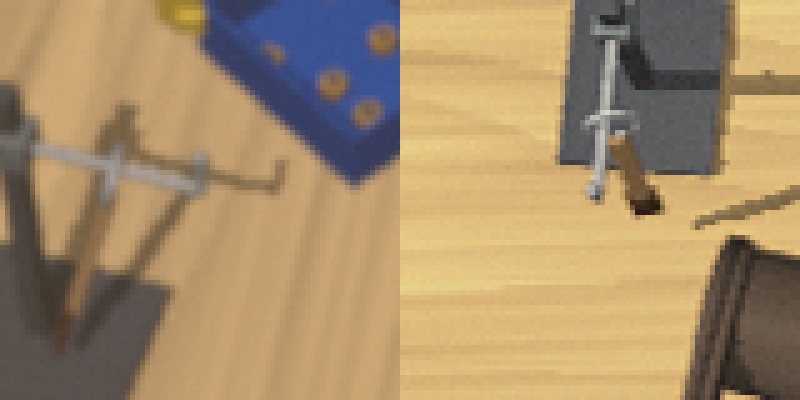

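The paddle hangs from the mid-arm: side crop (105,170), and the top view shows the ring at (610,122). Next I fit the tote pose.

```bash
python3 - <<'E'
from h import *
s,t=cam("side"),cam("top")
w0=cam("wrist",([.50,-.155,.37],quat(down(np.radians(-43))))); w1=cam("wrist",([.55,-.215,.37],quat(down(np.radians(-43)))))
P=lambda *m:np.array(m)/1000.
G=P(94,77,85);C=P(-80,-65,5)
ob=[(w1,(262,74),P(85,70,55)),(w1,(97,97),P(-85,70,55)),(w1,(118,222),P(-85,-70,55)),(w1,(270,213),P(85,-70,55)),
(w1,(269.6,58.8),G),(w0,(355.8,76.4),G),(w1,(136.4,202.6),C),(w0,(195.3,211.6),C),
(s,(233.9,170.4),G),(t,(300.4,160.5),G),(s,(295.5,193.0),C),(t,(306.2,222),C)]
def T(v,X): return R.from_euler("z",v[2]).apply(X)+[v[0],v[1],0]
def f(v): return np.concatenate([(proj(c,T(v,X))[0]-px) for c,px,X in ob])
r=least_squares(f,[.52,-.15,-.6],loss="soft_l1"); v=r.x
print(v,np.degrees(v[2]),f(v).reshape(-1,2).round(1).tolist()); print("grip",T(v,G))
print("tri",tri([(s,(233.9,170.4)),(t,(300.4,160.5))]), tri([(w1,(269.6,58.8)),(w0,(355.8,76.4))]))
np.save("tote.npy",v)
E
```

```text
[ 0.51313759 -0.14840343 -0.67004772] -38.39090649113273 [[-1.8, -1.9], [-0.9, -1.6], [-1.2, 0.6], [0.7, 0.0], [1.5, 0.5], [2.8, -1.3], [-0.7, 1.4], [0.4, 0.8], [0.5, -0.9], [1.0, 1.9], [1.1, -0.5], [-3.7, 2.4]]
grip [ 0.63463284 -0.14642764  0.085     ]
tri (array([ 0.63883408, -0.14318759,  0.0840257 ]), np.float64(0.002954753111974778)) (array([ 0.63373126, -0.1455699 ,  0.08153822]), np.float64(0.0009938250233296293))
```

```bash
cat > t.py <<'E'
from h import *
v=np.load("tote.npy"); Rz=R.from_euler("z",v[2])
W=lambda x,y,z: Rz.apply(np.array([x,y,z])/1000)+[v[0],v[1],0]
g=W(94,77,85); piv=W(-85,-70,0)
dg=v[2]+np.arctan2(77,94); ax=np.array([np.sin(dg),-np.cos(dg),0])
def tilt(p0,r0,th,up=.001):
    r=R.from_rotvec(ax*np.radians(th)); return r.apply(p0-piv)+piv+[0,0,up], r*r0
E
python3 - <<'E'
from t import *
best=None
for s in (1,-1):
    r0=down(dg+s*np.pi/2); p0=g+[0,0,ctrl.grasp_offset]
    for th in (0,20,35):
        p,r=tilt(p0,r0,th); q=ctrl.solve_ik(p,quat(r)); print(s,th,p.round(3),None if q is None else np.round(q,2))
        if th==35 and q is not None and (best is None or abs(q[5])<best[0]): best=(abs(q[5]),s)
s=best[1]; r0=down(dg+s*np.pi/2); p0=g+[0,0,ctrl.grasp_offset]
ctrl.command_gripper(.06,80)
ctrl.reach(p0+[0,0,.09],quat(r0)); ctrl.movel(p0,quat(r0),.1)
print(ctrl.read_force()); ctrl.command_gripper(0,80)
print("w",ctrl.read_grip_width(),ctrl.read_grip_force(),ctrl.read_force(),ctrl.read_t())
E
```

```text
1 0 [ 0.635 -0.146  0.241] [-0.38  0.41  1.74 -0.    0.99 -1.97]
1 20 [ 0.539 -0.148  0.305] [-0.47  0.09  2.01  0.24  0.75 -2.21]
1 35 [ 0.455 -0.149  0.33 ] [-0.58 -0.16  2.22  0.57  0.64 -2.55]
-1 0 [ 0.635 -0.146  0.241] [-0.38  0.41  1.74 -0.    0.99  1.17]
-1 20 [ 0.539 -0.148  0.305] [-0.47  0.09  2.01  0.24  0.75  0.93]
-1 35 [ 0.455 -0.149  0.33 ] [-0.58 -0.16  2.22  0.57  0.64  0.59]
[-0.06754459 -0.93785661  0.17089055]
w 0.011165785991431417 78.46136212348938 [0.44665733 0.6905643  2.49255184] 26.3
```

```bash
python3 - <<'E'
from t import *
p0,q0=wpose(); p0=np.array(p0); r0=rot(q0)
np.save("g0.npy",np.r_[p0,q0])
for th in range(4,37,4):
    p,r=tilt(p0,r0,th,.001); ctrl.movel(p,quat(r),.06); print(th,ctrl.read_force().round(1),round(float(ctrl.read_grip_width()),4))
ctrl.dwell(1)
ims=[]
for c in ("side","top"):
    C=cam(c); im=cams.read_camera(c)[:,:,::-1].copy()
    x,y=proj(C,piv+[.05,.08,.05])[0].astype(int); ims.append(cv2.resize(im[y-60:y+60,x-60:x+60],(400,400),interpolation=3))
    for l in ("tote_corner","nut0","hammer","mug","clay_block","paddle_ring"): print(c,l,[(a.round(1).tolist(),b) for a,b in det(l,c,6)])
im=cams.read_camera("wrist")[:,:,::-1]; cv2.imwrite("pics/z.png",np.hstack(ims)); cv2.imwrite("pics/zw.png",im)
print(ctrl.read_t())
E
```

```text
4 [-0.5  0.1 -2.5] 0.0111
8 [-0.6  0.1 -4.5] 0.0111
12 [ 0.  -0.3 -5.2] 0.0114
16 [ 0.4 -0.9 -4. ] 0.0111
20 [ 0.9 -0.5 -4. ] 0.0111
24 [ 0.2  0.  -4.4] 0.0107
28 [ 0.5  0.4 -3.9] 0.011
32 [ 0.2  0.1 -4.1] 0.0109
36 [ 0.  -0.3 -3.3] 0.0111
side tote_corner [([300.0, 124.3], 0.66), ([295.9, 192.6], 0.59), ([289.5, 192.0], 0.44), ([288.5, 184.3], 0.33)]
side nut0 [([291.5, 194.4], 0.56), ([289.7, 181.6], 0.54), ([284.2, 186.3], 0.53)]
side hammer [([262.4, 129.8], 0.73)]
side mug [([289.7, 181.2], 0.51), ([300.9, 124.4], 0.48)]
side clay_block [([302.1, 230.7], 0.68), ([296.2, 194.9], 0.4)]
side paddle_ring [([221.9, 206.8], 0.65), ([215.6, 156.8], 0.63), ([334.7, 267.2], 0.58), ([325.9, 185.5], 0.55)]
top tote_corner [([304.1, 224.2], 0.79)]
top nut0 [([144.2, 188.1], 0.45)]
top hammer [([376.2, 176.7], 0.74)]
top mug [([393.5, 212.6], 0.73)]
top clay_block [([265.2, 235.7], 0.66)]
top paddle_ring [([229.7, 268.0], 0.76), ([407.7, 258.8], 0.73), ([325.1, 248.3], 0.72), ([228.4, 165.5], 0.5), ([323.7, 141.7], 0.45)]
32.9417
```

View pics/z.png

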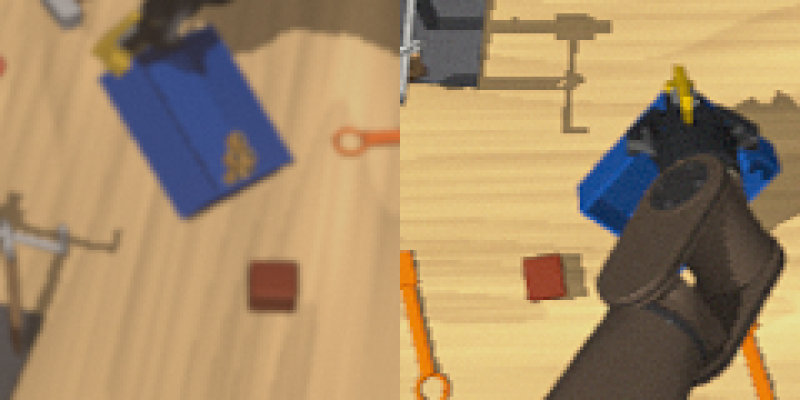

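The side crop shows the nuts bunched near the low corner at crop (238,160), and the paddle is still hanging. I'll take one closer look.

```bash
python3 - <<'E'
from t import *
C=cam("side"); p,r=tilt(np.zeros(3)+piv,R.identity(),36)
rr=r*Rz
pt=lambda x,y,z: r.apply(W(x,y,z)-piv)+piv+[0,0,.001]
im=cams.read_camera("side")[:,:,::-1]; x0,y0=265,160
Z=cv2.resize(im[y0:y0+50,x0:x0+50],(500,500),interpolation=3)
for i,X in enumerate([(-80,-65,5),(-80,65,5),(80,65,5),(80,-65,5)]):
    a=(proj(C,pt(*X))[0]-[x0,y0]+.5)*10; b=(proj(C,pt(*[(-80,65,5),(80,65,5),(80,-65,5),(-80,-65,5)][i]))[0]-[x0,y0]+.5)*10
    cv2.line(Z,tuple(map(int,a)),tuple(map(int,b)),(0,255,0),1)
print(proj(C,pt(-80,-65,5)))
# nut pixels onto the tilted floor, tote frame
for d in cams.silhouettes("nut0","side")[:8]:
    n=rr.apply([0,0,1]); o=pt(0,0,14); dr=ray(C,d["centre"]); X=C["o"]+dr*((o-C["o"])@n)/(dr@n)
    print(round(d["p"],2),np.round(d["centre"],1),(rr.inv().apply(X-pt(0,0,0))*1000).round(0),d["mask"].sum())
w=cv2.imread("pics/zw.png")[0:384,0:512]
cv2.imwrite("pics/zz.png",np.hstack([Z[:, :380],cv2.resize(w,(420,500))]))
E
```

```text
[[297.86440025 191.93772492]]
```

View pics/zz.png

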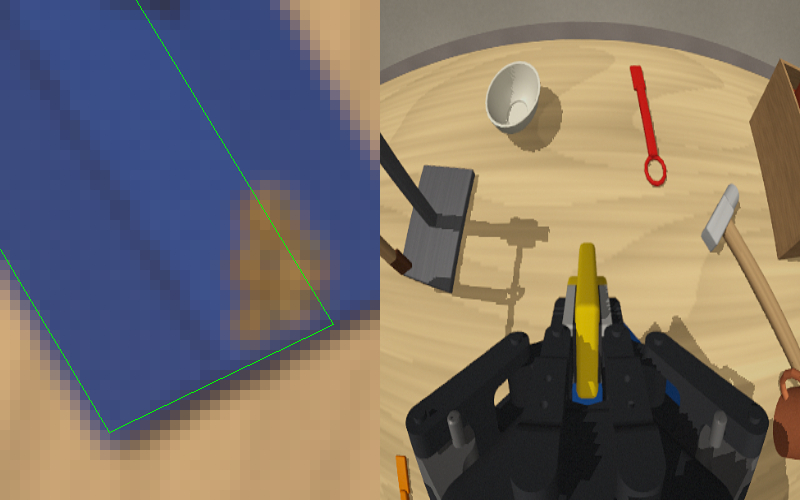

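The zoom shows all five nuts as one tight cluster at the low corner, crop (275,270) beside the projected corner (330,325). The wrist view shows the fin firmly held.

```bash
python3 -c "
from workcell import ctrl
print(ctrl.read_grip_width(),ctrl.read_grip_force(),ctrl.read_t()); print(ctrl.finish_job())"
```

```text
0.01140183870383283 78.22030305862427 33.0417
the job is handed in; nothing more can be done
None
```

The job is handed in at 33 s: the paddle hangs on the hook, and the tote is held by its yellow grip tilted about 36°, with the five nuts bunched in the opposite corner as judged from the side camera. I saw no sign that anything else on the bench had moved.

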